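# Find and reject the tired contact finger

### The arm

A 6-joint arm with a two-finger parallel gripper is mounted at the origin on the work surface. World frame = base frame: x ahead of the robot, y to its left, z up, the work surface at z = 0. Lengths are in mm, angles in rad, forces in N, time in s.
With the tool pointing down it reaches from about 375 to 925 mm from the base axis. Payload 5.7 kg.
Tool frame: the origin (TCP) lies at the very end of the fingers, on their centre line; the grasp point (between the pads) lies 19 mm behind it (hold_point_z is the z of the grasp point in the tool frame, in mm); z points along the fingers, y is the line along which they close (so a half turn about z gives the same grasp; the last joint's range is limited). The gripper opens to 85 mm and grips with 20 to 120 N. Pads are 22 mm wide; open, the fingers measure 114 mm over their backs; the gripper's body (76 mm by 85 mm) begins 54 mm behind the grasp point. The pads swing forward as they close: fully open they stand 13 mm farther back than shut.
Start: joints at [1.001, 0.359, 1.51, -0, 1.272, -0.115], TCP at [263.558, 538.981, 231.267] pointing down, gripper open.
Joint ranges: [-2.97, 2.97], [-1.01, 2.36], [0.21, 2.38], [-0.96, 4.11], [0.2, 2.71], [-2.98, 2.98]. Speed limits (rad/s): [2.39, 2.39, 3.14, 3.14, 3.14, 3.14].

### API

Orientations are given as a rotation vector (axis times angle).
In Python, from bench import get_obs, grab_frame, hand_in, look_for, spot_point, hold_point_z gives the robot as it stands.
- The arm moves only by the tool jog_arm, never from a script. Its argument "steps" is a list that holds one entry, the list of rows, each a list of 7 numbers: the turn, a rotation vector about the world's x, y, z in degrees, then the shift along the world's x, y, z in cm, then the closure, from -1 (fully open) to 1 (shut). A call has 1 to 10 rows; each row shifts and turns the commanded pose from where the row before left it; what a row does not reach is not made up. A row lasts 1/12 s, in which the tool goes at most 41.7 mm and 7.16 degrees, less where a joint would pass 70% of its speed; a pose out of reach is approached as far as the arm can. A call with a gripper value outside its range is refused whole. The fingers move at their own pace and stop on an object; the grip force is fixed at half the most. Time passes only in rows, so rows that do not move let the fingers close. It gives the time, the measured TCP pose, the force, the opening and the grip force at its end, in the units of the state.
- get_obs(): the state, without advancing time (a new reading comes with each control period).
- grab_frame(name): name is "scene" or "top" or "wrist"; returns a dict with "img" (400x640x3 uint8, red, green, blue), "mtx" (3x3 intrinsics, pixels), "R" (3x3) and "t" (3): a world point X has camera coordinates R X + t; the wrist camera has in their place "mount" (4x4, takes a point from camera to tool coordinates, whose origin is the TCP and whose axes are the flange's). Camera axes: x right, y down, z forward; pixel columns grow to the right and rows downward; lengths in mm; the calibration is good to about 2 mm. A picture is of the moment at which its call begins: read the wrist's pose just before it. There is no depth.
- hand_in(): hands the job in; it is judged then, once.
Trained networks look in the newest picture that a camera, given by its name, has taken for a name from the list of things; names that differ only in an ending like _2 or _b are one class to them, and where a whole thing is asked for, a point or a joint stands for the part that bears it (a point fixed in the world has none). Each returns a list of dicts, best first, with "confidence" (0 to 1); they miss things now and then, are a little off and sometimes report something else, mostly with a low value. They report only what shows in the picture. A call takes as long as a camera call. They do not tell look-alikes from the thing itself.
- look_for(camera, name): "point" ([row, column] in pixels, amid what is visible of it).
- spot_point(camera, name): "point" ([row, column] in pixels: a listed point, or the origin of a listed thing).
The state is a dict: "clock": time; "joint_positions": joint angles; "qvel": joint speeds; "joint_torque": joint torques, N m; "eef_pos": TCP position; "tool_rot": TCP orientation; "force": force on the tool from outside, world axes, zero at the start; "wrist_torque": the same for the moment, N m; "width": opening from 0.0 (shut) to 1.0 (fully open); "finger_force": force on a finger pad.
Only numpy, scipy, OpenCV 4.12 (cv2) and the standard library are available. Lean on these libraries where they do the work, as an engineer would, in place of code of your own. Each camera call takes 0.05 s, during which the arm holds its last target. There are 200 camera calls.

### The job

One of the four spring contact fingers in the lamp test block has gone soft: it takes only about half the force of the others to push home. Press the free tips down until they meet their stops and feel for the soft one, without leaning on any leaf harder than 20 N; then lift the soft one out by its brown grip post and put it in the red reject tray, wholly inside. Leave the sound fingers seated in their nests and everything else on the table where it is.

Things in the scene. Friction and masses are not known exactly. Their poses are not given: they have to be found in the camera images.
- test_block: Lamp test block fixed to the bench: ivory box 200 (x) x 210 (y) x 40 mm high. Origin: centre of its underside; z up, +x away from the robot at yaw 0. Four nests, 8 mm deep, stand in a row along y at x = -40 mm, y = -75, -25, 25, 75 mm, a contact-finger carrier in each with its leaf tip towards the block's -x. A bayonet lamp socket, top 80 mm above the bench, stands at x = 66 mm.
- finger_a_grip (a point): Grip point of one of four look-alike loose contact-finger carriers (60 to 110 g): brown base 92 (x) x 16 (y) x 12 mm with a grip post 30 (x) x 16 (y) x 34 mm high at its rear (+x) end. The point is the post's centre: 12 mm below its top, 34 mm above the carrier's underside, 31 mm behind (+x of) the carrier's middle. x from leaf tip to post, y across, z up, parallel to the block's axes.
- finger_b_grip (a point): As finger_a_grip, for the second carrier. Pinch the post across y (34 mm is free between neighbouring posts) and lift straight up: the base sits 8 mm deep in its nest with 0.75 mm play all round. In the nest the point is 66 mm above the bench, the block's top 40 mm.
- finger_c_grip (a point): As finger_a_grip, for the third carrier. Which carrier is the soft one cannot be seen, only felt; the four change places.
- finger_d_grip (a point): As finger_a_grip, for the fourth carrier.
- leaf_a: Bronze leaf (contact finger) of carrier finger_a, 10 mm wide, clamped at the carrier's middle, reaching forward and bent up 0.2 rad when free. Origin: top of the silver rivet (8 mm across) at its free tip, 37 mm above the carrier's underside (69 mm above the bench in the nest), 68 mm in front (-x) of the grip point.
- leaf_b: As leaf_a, for carrier finger_b. At rest a sprung leaf bears up against a steel stirrup near its clamp (top 63 mm above the bench, 26 mm behind the rivet). Pressed down, the tip gives at about a third of its full force, then the force rises evenly over 9 mm; then the leaf is level on its white fibre stop and the force climbs steeply, by 10 N or more per mm.
- leaf_c: As leaf_a, for carrier finger_c. At its tip a sound finger takes about 2 N to start moving and 8 N as it meets the stop, the soft one about 1 N and 4 N; in between the force grows in proportion to the travel. More than 20 N ruins a leaf. All four look alike and feel alike but for this.
- leaf_d: As leaf_a, for carrier finger_d.
- reject_tray: Red plastic reject tray fixed to the bench, empty, 180 (x) x 130 (y) x 35 mm high outside, walls and floor 4 mm. Origin at the centre of its underside, z up.
- parts_tray: Blue plastic tray of the same size with good spare parts in it; it may stand on either side and is not used. Origin at the centre of its underside.
- changer_arm: Zinc die-cast slide changer arm, 115 x 50 mm, up to 20 mm high, lying on the bench; a loose bystander, to be left alone. Origin at the centre of its underside.
- pliers: Flat pliers with red handles, 165 x 50 mm, 13 mm high, lying along its x; a loose bystander, to be left alone. Origin at the centre of its underside.
- fuse_carrier: Orange plastic fuse carrier, 22 mm across, 34 mm high, standing on its cap; a loose bystander, to be left alone. Origin at the centre of its underside.
- cold_mirror: Silvered glass cold mirror, 60 x 50 x 4 mm, lying flat; a loose bystander, to be left alone. Origin at the centre of its underside.
- screwdriver: Yellow-handled screwdriver, 170 mm long, lying along its x; a loose bystander, to be left alone. Origin at the centre of its underside.
- condenser_lens: Glass condenser lens, 56 mm across, 17 mm high; a loose bystander, to be left alone. Origin at the centre of its underside.
- slide_stack: Stack of mounted slides, 50 x 50 x 24 mm; a loose bystander, to be left alone. Origin at the centre of its underside.
Things that resemble listed ones, but are neither listed nor needed, are in the scene too. Leave any blue look-alike of the part that bears finger_b_grip alone.

How it is judged (in metres and radians):
On the way:
1. a finger's tip is pressed down onto its stop (to within 1 mm) while it sits in its nest (((z of leaf_a in the frame of finger_a_grip below -0.0046 m and distance of finger_a_grip from where it was at the start of the episode below 0.006 m) or (z of leaf_b in the frame of finger_b_grip below -0.0046 m and distance of finger_b_grip from where it was at the start of the episode below 0.006 m) or (z of leaf_c in the frame of finger_c_grip below -0.0046 m and distance of finger_c_grip from where it was at the start of the episode below 0.006 m) or (z of leaf_d in the frame of finger_d_grip below -0.0046 m and distance of finger_d_grip from where it was at the start of the episode below 0.006 m))), for 0.2 s.
At the end, for the whole second after the job is handed in: One finger is at rest in the red tray, grip point and tip inside its walls and under 60 mm up, and it is the soft one (its leaf bears on its stirrup with under 4.2 N; a sound one over 5 N); the other three are seated, within 6 mm of their start; other loose things are within 30 mm of theirs (((x of leaf_a in the frame of reject_tray between -0.086 and 0.086 m and y of leaf_a in the frame of reject_tray between -0.061 and 0.061 m and x of finger_a_grip in the frame of reject_tray between -0.086 and 0.086 m and y of finger_a_grip in the frame of reject_tray between -0.061 and 0.061 m and z of leaf_a in the frame of reject_tray between 0.004 and 0.06 m and z of finger_a_grip in the frame of reject_tray between 0.004 and 0.06 m and contact force between anything else and leaf_a below 4.2 N and linear speed of leaf_a below 0.02 m/s and distance of each of finger_b_grip, finger_c_grip, finger_d_grip from where it was at the start of the episode below 0.006 m) or (x of leaf_b in the frame of reject_tray between -0.086 and 0.086 m and y of leaf_b in the frame of reject_tray between -0.061 and 0.061 m and x of finger_b_grip in the frame of reject_tray between -0.086 and 0.086 m and y of finger_b_grip in the frame of reject_tray between -0.061 and 0.061 m and z of leaf_b in the frame of reject_tray between 0.004 and 0.06 m and z of finger_b_grip in the frame of reject_tray between 0.004 and 0.06 m and contact force between anything else and leaf_b below 4.2 N and linear speed of leaf_b below 0.02 m/s and distance of each of finger_a_grip, finger_c_grip, finger_d_grip from where it was at the start of the episode below 0.006 m) or (x of leaf_c in the frame of reject_tray between -0.086 and 0.086 m and y of leaf_c in the frame of reject_tray between -0.061 and 0.061 m and x of finger_c_grip in the frame of reject_tray between -0.086 and 0.086 m and y of finger_c_grip in the frame of reject_tray between -0.061 and 0.061 m and z of leaf_c in the frame of reject_tray between 0.004 and 0.06 m and z of finger_c_grip in the frame of reject_tray between 0.004 and 0.06 m and contact force between anything else and leaf_c below 4.2 N and linear speed of leaf_c below 0.02 m/s and distance of each of finger_a_grip, finger_b_grip, finger_d_grip from where it was at the start of the episode below 0.006 m) or (x of leaf_d in the frame of reject_tray between -0.086 and 0.086 m and y of leaf_d in the frame of reject_tray between -0.061 and 0.061 m and x of finger_d_grip in the frame of reject_tray between -0.086 and 0.086 m and y of finger_d_grip in the frame of reject_tray between -0.061 and 0.061 m and z of leaf_d in the frame of reject_tray between 0.004 and 0.06 m and z of finger_d_grip in the frame of reject_tray between 0.004 and 0.06 m and contact force between anything else and leaf_d below 4.2 N and linear speed of leaf_d below 0.02 m/s and distance of each of finger_a_grip, finger_b_grip, finger_c_grip from where it was at the start of the episode below 0.006 m)) and distance of each of changer_arm, pliers, fuse_carrier, cold_mirror, screwdriver, condenser_lens, slide_stack from where it was at the start of the episode below 0.03 m); the robot touches nothing.
It fails at once if the robot presses on a leaf with more than 20 N (contact force between any of the fingers, the arm and leaf_a above 20 N or contact force between any of the fingers, the arm and leaf_b above 20 N or contact force between any of the fingers, the arm and leaf_c above 20 N or contact force between any of the fingers, the arm and leaf_d above 20 N).
It fails at once if another loose thing on the table moved by over 30 mm (distance of any of changer_arm, pliers, fuse_carrier, cold_mirror, screwdriver, condenser_lens, slide_stack from where it was at the start of the episode above 0.03 m).
It also fails if it takes over 64 s, if anything falls off the work surface, if the arm or the gripper's body presses on something with over 40 N, if the wrist force passes 120 N, or if a joint passes its speed limit or range.

## Working session

There is one attempt and no reset: what is moved stays moved. The work goes in short steps, Python scripts to look and compute and a tool call to move; the robot and the scene stay as the last step left them, time stands still between calls to the robot, and variables do not carry over. Pictures are saved under pics/ and viewed, at most 10 in all, crops included, and the job is handed in when it is done.

Besides the shell and the picture viewer there is one more tool, called after "Call:" in YAML: its name, and indented under it one key for each argument. jog_arm: Moves the arm, as the interface text tells. Its arguments: {"type":"object","properties":{"steps":{"type":"array","items":{"type":"array","items":{"type":"array","items":{"type":"number"}}}}},"required":["steps"]}

```bash
mkdir -p pics; cat > h.py <<'E'
import numpy as np, cv2
from bench import *
def ray(f,p):
    d=np.linalg.inv(f["mtx"])@np.array([p[1],p[0],1.0]); R=np.array(f["R"]); t=np.array(f["t"])
    return -R.T@t, R.T@d
def at_z(f,p,z):
    c,d=ray(f,p); return c+d*(z-c[2])/d[2]
def proj(f,X):
    c=np.array(f["mtx"])@(np.array(f["R"])@np.array(X,float)+np.array(f["t"])); return c[1]/c[2],c[0]/c[2]
E
python3 - <<'E'
from h import *
o=get_obs(); print({k:np.round(v,3).tolist() for k,v in o.items()}, hold_point_z)
for cam in("top","scene"):
    f=grab_frame(cam); cv2.imwrite(f"pics/{cam}1.png",f["img"][:,:,::-1])
    for n,z in(("finger_a_grip",66),("leaf_a",69),("test_block",0),("reject_tray",0),("parts_tray",0)):
        for r in spot_point(cam,n)[:7]: print(cam,n,round(r["confidence"],2),np.round(r["point"]),np.round(at_z(f,r["point"],z)))
E
```

```text
{'clock': 0.0, 'joint_positions': [1.001, 0.359, 1.511, 0.0, 1.272, -0.115], 'qvel': [0.001, -0.001, 0.002, 0.001, -0.002, 0.001], 'joint_torque': [-0.003, -52.762, -27.861, -0.0, 0.014, -0.0], 'eef_pos': [263.212, 538.462, 230.47], 'tool_rot': [-0.708, -3.06, 0.003], 'force': [-0.699, -0.242, -0.645], 'wrist_torque': [0.025, -0.024, -0.0], 'finger_force': 0.0, 'width': 0.996} -18.700000000000003
top finger_a_grip 0.72 [227. 308.] [486.  73.  66.]
top finger_a_grip 0.58 [204. 326.] [556.  13.  66.]
top finger_a_grip 0.47 [200. 191.] [591. 447.  66.]
top leaf_a 0.58 [223. 305.] [499.  81.  69.]
top leaf_a 0.54 [230. 340.] [469. -28.  69.]
top leaf_a 0.53 [224. 293.] [499. 119.  69.]
top leaf_a 0.52 [224. 326.] [491.  15.  69.]
top leaf_a 0.38 [143. 276.] [770. 169.  69.]
top test_block 0.86 [207. 319.] [564.  37.   0.]
top reject_tray 0.63 [213. 235.] [556. 318.   0.]
top parts_tray 0.57 [220. 420.] [ 501. -301.    0.]
scene finger_a_grip 0.84 [198. 316.] [562.   8.  66.]
scene finger_a_grip 0.63 [158. 380.] [590. 261.  66.]
scene leaf_a 0.57 [168. 326.] [501. 115.  69.]
scene leaf_a 0.49 [174. 313.] [490.  69.  69.]
scene leaf_a 0.49 [212. 415.] [794. 151.  69.]
scene leaf_a 0.44 [190. 285.] [479. -35.  69.]
scene leaf_a 0.38 [182. 300.] [487.  16.  69.]
scene test_block 0.67 [207. 324.] [562.  39.   0.]
scene reject_tray 0.78 [157. 379.] [543. 324.   0.]
scene parts_tray 0.85 [264. 219.] [ 497. -301.    0.]
scene parts_tray 0.3 [199. 249.] [375. -94.   0.]
```

View pics/top1.png

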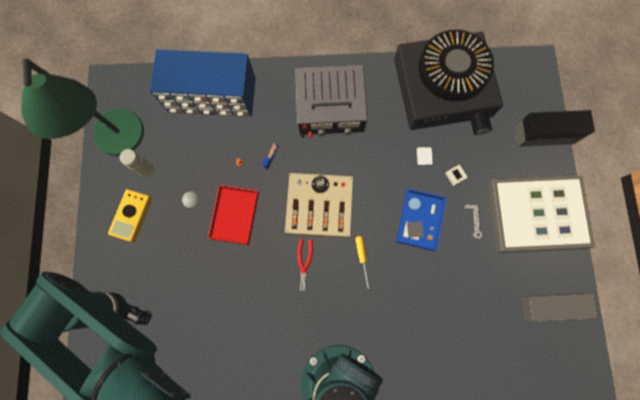

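View pics/scene1.png

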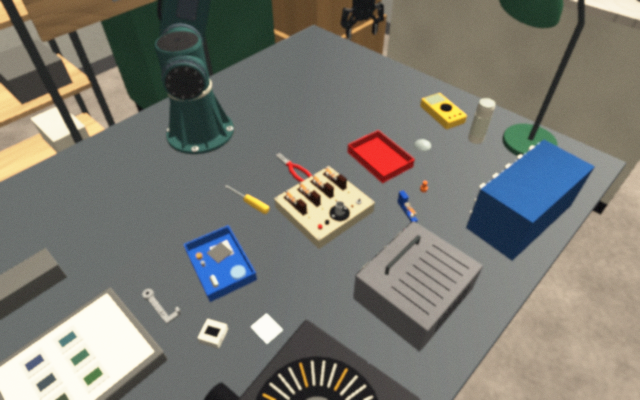

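Four carriers sit in the ivory block (posts near row 205, cols 295/311/326/341 in top). The blue look-alike is at (155,270), and the red tray is at (213,235). Next I'll get the block and tray outlines.

```bash
python3 - <<'E'
from h import *
f=grab_frame("top"); im=f["img"]; hsv=cv2.cvtColor(im,cv2.COLOR_RGB2HSV)
def best(m,z,roi):
    k=np.zeros_like(m); r0,r1,c0,c1=roi; k[r0:r1,c0:c1]=m[r0:r1,c0:c1]
    cs,_=cv2.findContours(k,cv2.RETR_EXTERNAL,cv2.CHAIN_APPROX_NONE); c=max(cs,key=cv2.contourArea)[:,0,:]
    P=np.array([at_z(f,(p[1],p[0]),z)[:2] for p in c],np.float32)
    print(cv2.minAreaRect(cv2.convexHull(P)), np.round(cv2.boxPoints(cv2.minAreaRect(cv2.convexHull(P)))).tolist())
best(((hsv[...,2]>120)&(hsv[...,1]<110)).astype(np.uint8),40,(160,245,275,365))
best(((hsv[...,0]<8)|(hsv[...,0]>172)&(hsv[...,1]>150)).astype(np.uint8)*(hsv[...,1]>150).astype(np.uint8),35,(170,255,195,270))
w=grab_frame("wrist"); print(np.round(w["mount"],2).tolist(),np.round(w["mtx"]).tolist())
E
```

```text
((565.231201171875, 36.04480743408203), (216.03077697753906, 206.44509887695312), 83.95081329345703) [[451.0, -60.0], [656.0, -82.0], [679.0, 133.0], [474.0, 154.0]]
((545.74560546875, 317.4525146484375), (134.41525268554688, 181.7230987548828), 78.53956604003906) [[443.0, 270.0], [621.0, 234.0], [648.0, 365.0], [470.0, 401.0]]
[[-0.0, -0.96, -0.29, 74.6], [1.0, -0.0, -0.0, -1.5], [0.0, -0.29, 0.96, -143.27], [0.0, 0.0, 0.0, 1.0]] [[358.0, 0.0, 319.0], [0.0, 358.0, 203.0], [0.0, 0.0, 1.0]]
```

Call:
jog_arm:
  steps:
    - [[0, 0, 1.4, 1.7, -3.5, 0.1, 1], [0, 0, 1.4, 1.7, -3.5, 0.1, 1], [0, 0, 1.4, 1.7, -3.5, 0.1, 1], [0, 0, 1.4, 1.7, -3.5, 0.1, 1], [0, 0, 1.4, 1.7, -3.5, 0.1, 1], [0, 0, 1.4, 1.7, -3.5, 0.1, 1], [0, 0, 1.4, 1.7, -3.5, 0.1, 1], [0, 0, 1.4, 1.7, -3.5, 0.1, 1], [0, 0, 1.4, 1.7, -3.5, 0.1, 1], [0, 0, 1.4, 1.7, -3.5, 0.1, 1]]

```text
clock: 1.53
eef_pos: [434.1, 187.2, 241.6]
tool_rot: [0.328, 3.124, 0.0]
force: [0.7, -0.5, -0.8]
width: -0.001
finger_force: 0.0
```

Call:
jog_arm:
  steps:
    - [[0, 0, 1.4, 1.8, -3.5, 0, 1], [0, 0, 1.4, 1.8, -3.5, 0, 1], [0, 0, 1.4, 1.8, -3.5, 0, 1], [0, 0, 1.4, 1.8, -3.5, 0, 1], [0, 0, 0.4, 0, -1, 0, 1], [0, 0, 0, 0, 0, 0, 1], [0, 0, 0, 0, 0, 0, 1]]

```text
clock: 2.12
eef_pos: [505.4, 38.6, 241.2]
tool_rot: [-0.17, -3.136, -0.001]
force: [-0.1, -0.4, -0.3]
width: -0.0
finger_force: 0.0
```

```bash
cat >> h.py <<'E'
from scipy.spatial.transform import Rotation as Ro
def wrist():
    o=get_obs(); f=grab_frame("wrist"); T=np.eye(4); T[:3,:3]=Ro.from_rotvec(o["tool_rot"]).as_matrix(); T[:3,3]=o["eef_pos"]
    C=np.linalg.inv(T@np.array(f["mount"])); f["R"]=C[:3,:3]; f["t"]=C[:3,3]; return o,f
E
python3 - <<'E'
from h import *
o,f=wrist(); print(np.round(o["eef_pos"],1),np.round(Ro.from_rotvec(o["tool_rot"]).as_matrix(),3).tolist(),np.round(o["force"],2),o["width"],o["clock"],o["joint_positions"])
cv2.imwrite("pics/w1.png",f["img"][:,:,::-1])
for n,z in(("finger_a_grip",66),("leaf_a",69),("test_block",0)):
    for r in spot_point("wrist",n)[:7]: print(n,round(r["confidence"],2),np.round(r["point"]),np.round(at_z(f,r["point"],z),1))
E
```

```text
[505.4  38.6 241.2] [[-0.994, 0.108, -0.001], [0.108, 0.994, 0.0], [0.001, 0.0, -1.0]] [-0.1  -0.44 -0.26] -0.00010488782882693096 2.1167 [-6.03944500e-02  2.15195235e-01  1.69362294e+00  4.64717303e-04
  1.23337880e+00 -1.52323550e+00]
finger_a_grip 0.73 [231. 293.] [553.2   6.7  66. ]
leaf_a 0.97 [161. 350.] [491.7  66.4  69. ]
leaf_a 0.89 [165. 238.] [483.9 -32.9  69. ]
leaf_a 0.79 [160. 404.] [495.9 114.2  69. ]
leaf_a 0.6 [160. 294.] [484.7  17.2  69. ]
test_block 0.59 [218. 320.] [565.6  31.3   0. ]
```

View pics/w1.png

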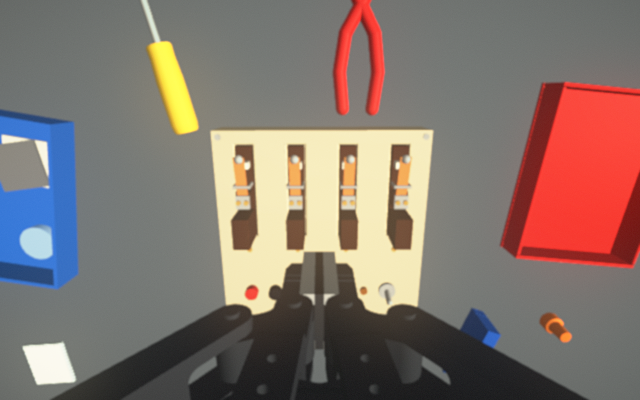

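The rivets are at pixels (159,241), (159,296), (159,349) and (159,404). Projected into the world they lie at about (481,-33), (486,17), (492,67) and (497,117), which matches the 50 mm pitch. The tool is aligned with the block. I'll probe the leftmost carrier (y=+75) first with the shut fingertips.

Call:
jog_arm:
  steps:
    - [[0, 0, 0, -0.3, 2.0, -2.7, 1], [0, 0, 0, -0.3, 2.0, -2.7, 1], [0, 0, 0, -0.3, 2.0, -2.7, 1], [0, 0, 0, -0.2, 1.9, -2.7, 1], [0, 0, 0, 0, 0, -3.0, 1], [0, 0, 0, 0, 0, -1.5, 1], [0, 0, 0, 0, 0, -1.3, 1], [0, 0, 0, 0, 0, 0, 1], [0, 0, 0, 0, 0, 0, 1]]

```text
clock: 3.07
eef_pos: [493.7, 118.8, 75.0]
tool_rot: [-0.164, -3.136, 0.0]
force: [-0.6, 0.1, -1.0]
width: 0.003
finger_force: 0.0
```

Call:
jog_arm:
  steps:
    - [[0, 0, 0, 0, 0, -0.1, 1], [0, 0, 0, 0, 0, -0.1, 1], [0, 0, 0, 0, 0, -0.1, 1], [0, 0, 0, 0, 0, 0, 1], [0, 0, 0, 0, 0, 0, 1]]

```text
clock: 3.48
eef_pos: [494.9, 117.9, 72.7]
tool_rot: [0.166, 3.136, 0.0]
force: [-0.1, 1.0, -0.5]
width: -0.002
finger_force: 0.0
```

Call:
jog_arm:
  steps:
    - [[0, 0, 0, 0, 0, -0.1, 1], [0, 0, 0, 0, 0, -0.1, 1], [0, 0, 0, 0, 0, -0.1, 1], [0, 0, 0, 0, 0, 0, 1], [0, 0, 0, 0, 0, 0, 1]]

```text
clock: 3.9
eef_pos: [494.5, 117.9, 69.2]
tool_rot: [-0.166, -3.137, 0.0]
force: [-0.6, 0.7, 1.0]
width: 0.001
finger_force: 0.3
```

Call:
jog_arm:
  steps:
    - [[0, 0, 0, 0, 0, -0.1, 1], [0, 0, 0, 0, 0, -0.1, 1], [0, 0, 0, 0, 0, -0.1, 1], [0, 0, 0, 0, 0, 0, 1], [0, 0, 0, 0, 0, 0, 1]]

```text
clock: 4.32
eef_pos: [494.0, 118.0, 66.1]
tool_rot: [-0.166, -3.136, 0.0]
force: [-1.5, -0.4, 2.6]
width: 0.001
finger_force: 1.3
```

Call:
jog_arm:
  steps:
    - [[0, 0, 0, 0, 0, -0.1, 1], [0, 0, 0, 0, 0, -0.1, 1], [0, 0, 0, 0, 0, -0.1, 1], [0, 0, 0, 0, 0, 0, 1], [0, 0, 0, 0, 0, 0, 1]]

```text
clock: 4.73
eef_pos: [494.3, 118.0, 63.2]
tool_rot: [-0.166, -3.137, 0.0]
force: [-2.5, 1.0, 3.2]
width: -0.0
finger_force: 1.7
```

Call:
jog_arm:
  steps:
    - [[0, 0, 0, 0, 0, -0.1, 1], [0, 0, 0, 0, 0, -0.1, 1], [0, 0, 0, 0, 0, 0, 1], [0, 0, 0, 0, 0, 0, 1]]

```text
clock: 5.07
eef_pos: [494.5, 118.0, 61.2]
tool_rot: [-0.166, -3.137, 0.0]
force: [-2.3, 0.7, 4.3]
width: 0.002
finger_force: 2.0
```

Call:
jog_arm:
  steps:
    - [[0, 0, 0, 0, 0, -0.05, 1], [0, 0, 0, 0, 0, 0, 1], [0, 0, 0, 0, 0, 0, 1]]

```text
clock: 5.32
eef_pos: [494.4, 118.0, 60.7]
tool_rot: [-0.166, -3.137, 0.0]
force: [-3.4, 0.3, 2.9]
width: -0.002
finger_force: 2.0
```

Call:
jog_arm:
  steps:
    - [[0, 0, 0, 0, 0, -0.05, 1], [0, 0, 0, 0, 0, 0, 1], [0, 0, 0, 0, 0, 0, 1], [0, 0, 0, 0, 0, 0, 1]]

```text
clock: 5.65
eef_pos: [494.5, 118.0, 60.3]
tool_rot: [-0.166, -3.137, 0.0]
force: [-3.2, 0.5, 4.9]
width: -0.002
finger_force: 2.1
```

Call:
jog_arm:
  steps:
    - [[0, 0, 0, 0, 0, -0.03, 1], [0, 0, 0, 0, 0, 0, 1], [0, 0, 0, 0, 0, 0, 1], [0, 0, 0, 0, 0, 0, 1]]

```text
clock: 5.98
eef_pos: [494.5, 118.0, 60.0]
tool_rot: [-0.166, -3.137, 0.0]
force: [-4.2, 0.3, 6.1]
width: 0.003
finger_force: 2.5
```

Call:
jog_arm:
  steps:
    - [[0, 0, 0, 0, 0, -0.03, 1], [0, 0, 0, 0, 0, 0, 1], [0, 0, 0, 0, 0, 0, 1], [0, 0, 0, 0, 0, 0, 1]]

```text
clock: 6.32
eef_pos: [494.5, 118.0, 59.8]
tool_rot: [-0.166, -3.137, 0.0]
force: [-4.2, 0.2, 7.1]
width: 0.001
finger_force: 3.3
```

It met its stop at about 60 mm with about 4.5 N, which feels soft. I'll compare the next ones.

Call:
jog_arm:
  steps:
    - [[0, 0, 0, 0, 0, 2.0, 1], [0, 0, 0, -0.2, -2.0, 0, 1], [0, 0, 0, -0.3, -2.9, 0, 1], [0, 0, 0, 0, 0, 0, 1], [0, 0, 0, 0, 0, -0.4, 1], [0, 0, 0, 0, 0, -0.4, 1], [0, 0, 0, 0, 0, 0, 1], [0, 0, 0, 0, 0, 0, 1]]

```text
clock: 6.98
eef_pos: [489.5, 69.6, 71.1]
tool_rot: [-0.165, -3.137, 0.0]
force: [-0.1, 0.6, -0.1]
width: -0.003
finger_force: 0.0
```

Call:
jog_arm:
  steps:
    - [[0, 0, 0, 0, 0, -0.1, 1], [0, 0, 0, 0, 0, -0.1, 1], [0, 0, 0, 0, 0, -0.1, 1], [0, 0, 0, 0, 0, -0.1, 1], [0, 0, 0, 0, 0, -0.1, 1], [0, 0, 0, 0, 0, 0, 1], [0, 0, 0, 0, 0, 0, 1], [0, 0, 0, 0, 0, 0, 1]]

```text
clock: 7.65
eef_pos: [489.2, 69.1, 66.7]
tool_rot: [-0.166, -3.137, 0.0]
force: [-1.5, 0.6, 4.1]
width: 0.001
finger_force: 2.1
```

Call:
jog_arm:
  steps:
    - [[0, 0, 0, 0, 0, -0.1, 1], [0, 0, 0, 0, 0, -0.1, 1], [0, 0, 0, 0, 0, -0.1, 1], [0, 0, 0, 0, 0, -0.1, 1], [0, 0, 0, 0, 0, -0.1, 1], [0, 0, 0, 0, 0, 0, 1], [0, 0, 0, 0, 0, 0, 1], [0, 0, 0, 0, 0, 0, 1]]

```text
clock: 8.32
eef_pos: [488.4, 69.2, 61.6]
tool_rot: [-0.166, -3.135, -0.0]
force: [-4.1, 1.1, 7.2]
width: -0.001
finger_force: 3.6
```

The second reads 7.2 N (pad 3.6) at the same depth, where the first read about 4 N (pad 2.0). So the y=+75 carrier is the soft one. I'll rise and look at its post.

Call:
jog_arm:
  steps:
    - [[0, 0, 0, 0, 0, 1.5, 1], [0, 0, 0, 0, 0, 3.0, 1], [0, 0, 0, 1.0, 1.0, 3.0, 0.05], [0, 0, 0, 1.2, 1.2, 3.0, 0.05], [0, 0, 0, 1.3, 1.3, 1.5, 0.05], [0, 0, 0, 0, 0, 0, 0.05], [0, 0, 0, 0, 0, 0, 0.05], [0, 0, 0, 0, 0, 0, 0.05]]

```text
clock: 8.98
eef_pos: [523.3, 103.5, 180.4]
tool_rot: [-0.165, -3.135, 0.001]
force: [-0.6, -0.9, -1.6]
width: 0.474
finger_force: 0.0
```

```bash
python3 - <<'E'
from h import *
o,f=wrist(); print(np.round(o["eef_pos"],1),o["width"],o["clock"])
im=f["img"].copy()
for g in[(564.6,109.3)]:
    for dx in(-15,15):
        for dy in(-8,8):
            r,c=proj(f,[g[0]+dx*.9943+dy*.107,g[1]-dx*.107+dy*.9943,78]); cv2.circle(im,(int(c),int(r)),1,(0,255,0),-1); print(r,c)
cv2.imwrite("pics/w2.png",im[:,:,::-1])
for n,z in(("finger_a_grip",66),("leaf_a",69)):
    for r in spot_point("wrist",n)[:7]: print(n,round(r["confidence"],2),np.round(r["point"]),np.round(at_z(f,r["point"],z),1))
E
```

```text
[523.3 103.5 180.4] 0.47375779421383835 8.9833
235.4016879637385 324.25886795287283
235.4227211802168 345.9515842373262
272.0013158108008 324.0663169613075
272.02447603523507 345.0626043981425
finger_a_grip 0.62 [246. 202.] [552.4   6.3  66. ]
leaf_a 0.86 [162. 334.] [496.6 115.6  69. ]
leaf_a 0.75 [164. 266.] [492.9  66.8  69. ]
leaf_a 0.71 [157. 194.] [482.5  16.2  69. ]
leaf_a 0.63 [161. 123.] [480.2 -35.3  69. ]
```

View pics/w2.png

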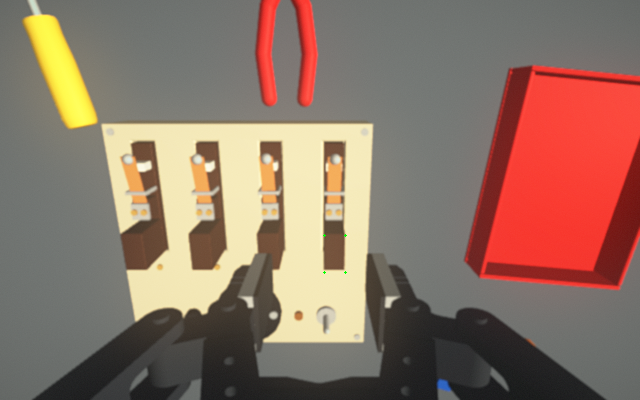

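The predicted post outline (green, cols 324–345, rows 235–272) lies on the brown post. I'll descend and grasp.

Call:
jog_arm:
  steps:
    - [[0, 0, 0, 2.0, 0.3, -2.0, 0.05], [0, 0, 0, 2.0, 0.3, -2.0, 0.05], [0, 0, 0, 0, 0, -2.0, 0.05], [0, 0, 0, 0, 0, -2.0, 0.05], [0, 0, 0, 0, 0, -2.0, 0.05], [0, 0, 0, 0, 0, -1.6, 0.05], [0, 0, 0, 0, 0, -1.6, 0.05], [0, 0, 0, 0, 0, 0, 0.05], [0, 0, 0, 0, 0, 0, 0.05]]

```text
clock: 9.88
eef_pos: [562.8, 109.5, 48.3]
tool_rot: [-0.166, -3.133, 0.001]
force: [0.4, -0.6, 0.3]
width: 0.476
finger_force: 0.0
```

Call:
jog_arm:
  steps:
    - [[0, 0, 0, 0, 0, 0, 1], [0, 0, 0, 0, 0, 0, 1], [0, 0, 0, 0, 0, 0, 1], [0, 0, 0, 0, 0, 0, 1], [0, 0, 0, 0, 0, 0, 1], [0, 0, 0, 0, 0, 0, 1]]

```text
clock: 10.38
eef_pos: [565.4, 110.0, 50.7]
tool_rot: [0.166, 3.135, 0.0]
force: [-0.1, -1.1, 6.5]
width: 0.177
finger_force: 59.3
```

Call:
jog_arm:
  steps:
    - [[0, 0, 0, 0, 0, 0.3, 1], [0, 0, 0, 0, 0, 0.5, 1], [0, 0, 0, 0, 0, 0.8, 1], [0, 0, 0, 0, 0, 1.5, 1], [0, 0, 0, 0, 0, 2.0, 1], [0, 0, 0, 0, 0, 2.5, 1], [0, 0, 0, 0, 0, 2.4, 1], [0, 0, 0, 0, 0, 0, 1], [0, 0, 0, 0, 0, 0, 1]]

```text
clock: 11.13
eef_pos: [565.7, 110.1, 151.6]
tool_rot: [0.166, 3.134, 0.001]
force: [-0.3, 0.7, -1.5]
width: 0.174
finger_force: 58.6
```

```bash
python3 - <<'E'
from h import *
o,f=wrist(); print(np.round(o["eef_pos"],1),o["width"],o["clock"],o["finger_force"],o["force"])
cv2.imwrite("pics/w3.png",f["img"][:,:,::-1])
E
```

```text
[565.7 110.1 151.6] 0.1738223150098872 11.1333 58.64250719547272 [-0.33722307  0.65005757 -1.54774074]
```

View pics/w3.png

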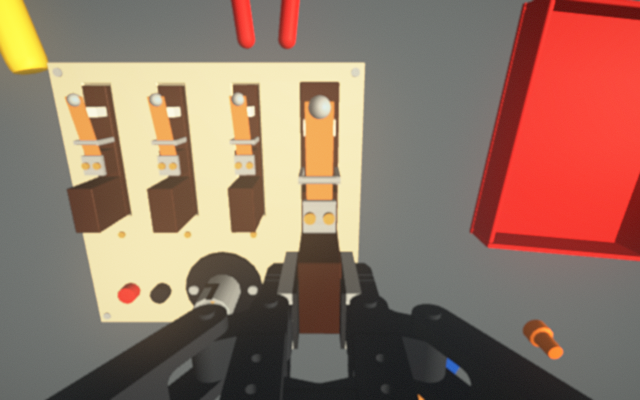

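The finger is held straight in the gripper (rivet at (105,320)) and the other three are still seated. I'll carry it to the red tray.

Call:
jog_arm:
  steps:
    - [[0, 0, -0.9, 0.2, 3.4, 0, 1], [0, 0, -0.9, 0.2, 3.4, 0, 1], [0, 0, -0.9, 0.2, 3.4, 0, 1], [0, 0, -0.9, 0.2, 3.4, 0, 1], [0, 0, -0.9, 0.2, 3.4, 0, 1], [0, 0, -0.9, 0.1, 3.1, 0, 1], [0, 0, 0, 0, 0, 0, 1], [0, 0, 0, 0, 0, -2.5, 1], [0, 0, 0, 0, 0, -2.5, 1], [0, 0, 0, 0, 0, 0, 1]]

```text
clock: 12.02
eef_pos: [570.9, 309.1, 93.6]
tool_rot: [-0.312, -3.116, 0.009]
force: [-1.6, -0.6, -1.0]
width: 0.174
finger_force: 58.9
```

```bash
python3 - <<'E'
from h import *
o,f=wrist(); print(np.round(o["eef_pos"],1),o["width"],o["clock"],o["finger_force"],o["force"],o["tool_rot"])
cv2.imwrite("pics/w4.png",f["img"][:,:,::-1])
E
```

```text
[570.9 309.1  93.6] 0.17376759705349187 12.0167 58.91237676143646 [-1.63714022 -0.59355546 -0.96877705] [-0.31168285 -3.11615188  0.00866227]
```

View pics/w4.png

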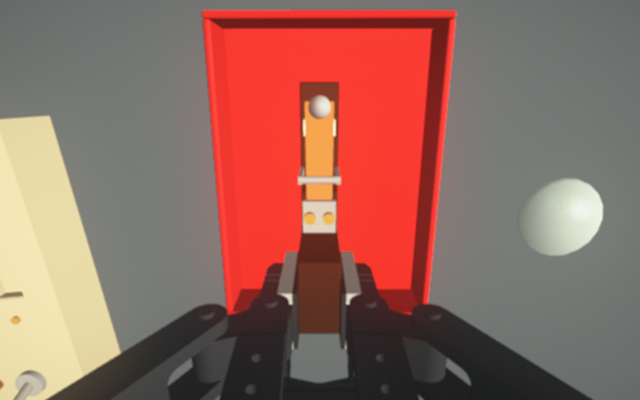

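The finger is centred over the red tray and aligned with it. Lowering.

Call:
jog_arm:
  steps:
    - [[0, 0, 0, 0, 0, -1.5, 1], [0, 0, 0, 0, 0, -1.5, 1], [0, 0, 0, 0, 0, -1.5, 1], [0, 0, 0, 0, 0, -1.0, 1], [0, 0, 0, 0, 0, 0, 1], [0, 0, 0, 0, 0, 0, 1], [0, 0, 0, 0, 0, 0, 1]]

```text
clock: 12.65
eef_pos: [576.3, 311.1, 45.7]
tool_rot: [0.314, 3.125, 0.001]
force: [0.7, 0.2, -0.7]
width: 0.174
finger_force: 58.9
```

Call:
jog_arm:
  steps:
    - [[0, 0, 0, 0, 0, -0.7, 1], [0, 0, 0, 0, 0, -0.7, 1], [0, 0, 0, 0, 0, -0.4, 1], [0, 0, 0, 0, 0, 0, 1], [0, 0, 0, 0, 0, 0, 1]]

```text
clock: 13.07
eef_pos: [575.1, 310.8, 26.1]
tool_rot: [-0.313, -3.125, 0.001]
force: [-0.8, 0.4, 0.0]
width: 0.172
finger_force: 58.9
```

Call:
jog_arm:
  steps:
    - [[0, 0, 0, 0, 0, -0.1, 1], [0, 0, 0, 0, 0, -0.1, 1], [0, 0, 0, 0, 0, -0.1, 1], [0, 0, 0, 0, 0, 0, 1], [0, 0, 0, 0, 0, 0, 1]]

```text
clock: 13.48
eef_pos: [575.6, 311.0, 23.7]
tool_rot: [0.314, 3.126, -0.0]
force: [0.7, -0.2, -1.2]
width: 0.173
finger_force: 58.9
```

Call:
jog_arm:
  steps:
    - [[0, 0, 0, 0, 0, -0.1, 1], [0, 0, 0, 0, 0, 0, 1], [0, 0, 0, 0, 0, 0, 1]]

```text
clock: 13.73
eef_pos: [575.8, 311.1, 22.8]
tool_rot: [0.314, 3.125, 0.0]
force: [-0.5, -0.5, 0.2]
width: 0.176
finger_force: 59.0
```

Call:
jog_arm:
  steps:
    - [[0, 0, 0, 0, 0, -0.1, 1], [0, 0, 0, 0, 0, 0, 1], [0, 0, 0, 0, 0, 0, 1]]

```text
clock: 13.98
eef_pos: [575.7, 311.1, 22.7]
tool_rot: [0.313, 3.125, 0.0]
force: [-1.8, -1.1, 7.0]
width: 0.177
finger_force: 60.1
```

Contact with the tray floor. Release and rise.

Call:
jog_arm:
  steps:
    - [[0, 0, 0, 0, 0, 0, 0.2], [0, 0, 0, 0, 0, 0, 0.2], [0, 0, 0, 0, 0, 0, 0.05], [0, 0, 0, 0, 0, 0, 0.05], [0, 0, 0, 0, 0, 0, 0.05], [0, 0, 0, 0, 0, 0, 0.05]]

```text
clock: 14.48
eef_pos: [575.5, 310.9, 21.5]
tool_rot: [-0.314, -3.126, 0.0]
force: [-0.5, 0.0, 0.1]
width: 0.472
finger_force: 0.0
```

Call:
jog_arm:
  steps:
    - [[0, 0, 0, 0, 0, 1.0, 0.05], [0, 0, 0, 0, 0, 2.5, 0.05], [0, 0, 0, 0, 0, 3, 0.05], [0, 0, 0, 0, 0, 3, 0.05], [0, 0, 0, 0, 0, 3, 0.05], [0, 0, 0, 0, 0, 3, 0.05], [0, 0, 0, 0, 0, 0, 0.05], [0, 0, 0, 0, 0, 0, 0.05], [0, 0, 0, 0, 0, 0, 0.05]]

```text
clock: 15.23
eef_pos: [575.2, 310.9, 176.8]
tool_rot: [-0.314, -3.126, 0.0]
force: [-0.5, -0.3, -0.5]
width: 0.479
finger_force: 0.0
```

```bash
python3 - <<'E'
from h import *
o,f=wrist(); print(np.round(o["eef_pos"],1),o["width"],o["clock"],o["finger_force"],o["force"])
cv2.imwrite("pics/w5.png",f["img"][:,:,::-1])
E
```

```text
[575.2 310.9 176.8] 0.4785686416666328 15.2333 0.0 [-0.49490087 -0.32994823 -0.5499017 ]
```

View pics/w5.png

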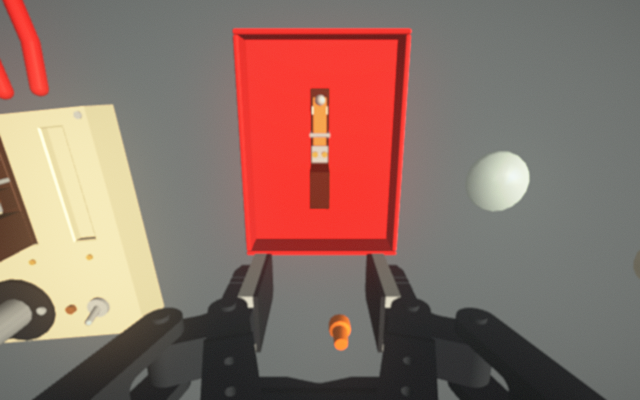

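The finger lies flat and centred in the red tray (rows 90–208, col 320), and the gripper is clear of everything.

```bash
python3 -c "
from bench import *
print(hand_in())"
```

```text
the job is handed in; nothing more can be done
None
```

The soft finger, in the y = +75 mm nest, now lies wholly inside the red tray, and the job is handed in. It met its stop at about 4.5 N; I compared it with one other finger (about 7 N at the same depth) and did not press the remaining two.

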